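# Wedge the bead tray level, then tip the rinsed beads into it

### The arm

A 6-joint arm with a two-finger parallel gripper is mounted at the origin on the work surface. World frame = base frame: x ahead of the robot, y to its left, z up, the work surface at z = 0. Lengths are in m, angles in rad, forces in N, time in s.
With the tool pointing down it reaches from about 0.3 to 0.875 m from the base axis. Payload 6.4 kg.
Tool frame: the origin (TCP) lies midway between the tips of the shut fingers; the grasp point (between the pads) lies 19 mm behind it; z points along the fingers, y is the line along which they close (so a half turn about z gives the same grasp; the last joint's range is limited). The gripper opens to 85 mm and grips with 20 to 120 N. Pads are 22 mm wide; open, the fingers measure 114 mm over their backs; the gripper's body (76 mm by 85 mm) begins 54 mm behind the grasp point. The pads swing forward as they close: fully open they stand 13 mm farther back than shut.
Start: joints at [-1.342, 0.181, 1.607, -0, 1.354, -0.206], TCP at [0.242, -0.522, 0.231] pointing down, gripper open.
Joint ranges: [-2.99, 2.99], [-0.89, 2.07], [0.3, 2.58], [-1.14, 4.28], [0, 2.63], [-3.12, 3.12]. Speed limits (rad/s): [2.57, 2.57, 3.01, 3.14, 3.14, 3.14].

### API

Orientations are given as a unit quaternion [w, x, y, z].
In Python, from bench import sensors, vision, ctrl gives the robot as it stands.
- The arm moves only by the tool carry_out, never from a script. Its argument "deltas" is text: rows parted by semicolons, each of 7 numbers parted by spaces: the shift along the tool's x, y, z in mm, then the turn, a rotation vector about the tool's x, y, z in rad, then the closure, from 0 (fully open) to 1 (shut). In form: tx ty tz ax ay az claw; .... A call has 1 to 12 rows; each row is the pose to reach, as a shift and turn from the pose commanded when the call began, along the tool's axes at that moment; what a row does not reach only later rows make up. A row lasts 1/8 s, in which the tool goes at most 62.5 mm and 10.7 degrees, less where a joint would pass 70% of its speed; a pose out of reach is approached as far as the arm can. A call with a gripper value outside its range is refused whole. The fingers move at their own pace and stop on an object; the grip force is fixed at half the most. Time passes only in rows, so rows that repeat a pose let the fingers close. It gives the time, the measured TCP pose, the force, the opening and the grip force at its end, in the units of the state.
- sensors.get_obs(): the state, without advancing time (a new reading comes with each control period).
- vision.camera(name): name is "scene" or "top" or "wrist"; returns the picture (420x560x3 uint8, blue, green, red); there is no depth.
- vision.camera_model(name): a dict with "K" (3x3 intrinsics, pixels), "extrinsics" (4x4, takes a point from world to camera coordinates); the wrist camera has in their place "hand_eye" (4x4, takes a point from camera to tool coordinates, whose origin is the TCP and whose axes are the flange's). Camera axes: x right, y down, z forward; pixel columns grow to the right and rows downward; lengths in m; the calibration is good to about 2 mm. A picture is of the moment at which its call begins: read the wrist's pose just before it. camera_model takes no time and is no camera call.
- ctrl.hand_in(): hands the job in; it is judged then, once.
The state is a dict: "time_s": time; "q": joint angles; "dq": joint speeds; "joint_efforts": joint torques, N m; "eef_pos": TCP position; "eef_rot": TCP orientation; "wrist_force": force on the tool from outside, world axes, zero at the start; "torque": the same for the moment, N m; "opening": opening from 0.0 (shut) to 1.0 (fully open); "grasp_force": force on a finger pad.
Only numpy, scipy, OpenCV 4.12 (cv2) and the standard library are available. Lean on these libraries where they do the work, as an engineer would, in place of code of your own. Each camera call takes 0.05 s, during which the arm holds its last target. There are 200 camera calls.

### The job

The bead tray has lost its front rail and slopes down towards the robot, so beads would run to one edge: push the wooden wedge, thin end first, under the middle of its front edge until the tray sits level against its ledge. Then pick up the rinse basket by its black grip, tip all four beads out over the spout into the tray, and stand the empty basket upright on the bench. Leave the other tools where they are.

Things in the scene. Friction and masses are not known exactly. Their poses are not given: they have to be found in the camera images.
- tray: Loose bead tray at the middle of the bench, dark wood with grey felt, 160 mm deep (x) by 230 mm wide (y), about 0.7 kg. Origin: centre of the underside of its bottom panel; x runs from the front edge (towards the robot) to the rear edge, z up out of the tray. Felt 7 mm above the origin, 8 mm thick rim up to 22 mm above it. It slopes about 0.1 rad down to the front at the start.
- tray_front (a point): Middle of the tray's lower front edge, 80 mm ahead of its origin; axes as the tray's. The wedge goes under here. About 8 mm above the bench at the start, 22 mm when level. The front rail is lost: the front stands on two 9 mm high, 12 mm thick dowel stubs, 14 mm behind the edge, 95 mm left and right of the middle; between them all is free back to the rear rail.
- tray_rear (a point): Middle of the tray's lower rear edge, 80 mm behind its origin; axes as the tray's. Below it is a full-width rail, 20 mm deep and 22 mm high, on which the tray stands and tips; its rear face is backed by the fixed ledge (up to 4 mm of play), which takes the push.
- ledge: Fixed dark wooden ledge behind the tray, 300 mm long (y), 24 mm thick, 34 mm high. Origin: middle of the foot of the face towards the tray; x points away from the robot, along the tray's x.
- wedge_grip (a point): Grasp point of the loose pale wood wedge (140 x 34 mm, flat underside, 65 g), lying left or right of the tray: in its thick end, 20 mm from the heel's end, 14.5 mm above the underside. x points to the thin tip, y across, z up. Thickness grows evenly from 3 mm at the tip to 33.8 mm at the heel; it is 22 mm thick 86 mm from the tip. Friction holds it under the tray where it is left.
- wedge_tip (a point): Middle of the wedge's thin end, 1.5 mm above its underside, 120 mm ahead of wedge_grip. Axes as wedge_grip's.
- basket_grip (a point): Centre of the black grip sleeve on the stiff bail of the wire rinse basket (160 g empty), which stands left or right of the tray; 82 mm above the basket's underside. Sleeve 14 mm thick (x), 50 mm long (y), 16 mm high; pinch it from above across x. z up when the basket stands; the spout points to -x. Floor 3 mm thick, 45 mm behind to 20 mm ahead of the sleeve; 69 mm wide, walls 34 mm high.
- basket_lip (a point): Middle of the basket's spout lip, 75 mm ahead (-x) of the sleeve's centre and 60 mm below it, 42 mm wide. Axes as basket_grip's. A ramp rises to it from the floor at 19 degrees, so beads stay in until the basket is tilted about y, spout down, by more than that; a slow tilt to 40 to 45 degrees lets all roll out.
- bead0_center (a point): Centre of one of four like polished silver-grey round beads, 16 mm across, 12 g, rolling easily; all four start on the floor of the rinse basket.
- bead1_center (a point): Centre of one of four like polished silver-grey round beads, 16 mm across, 12 g, rolling easily; all four start on the floor of the rinse basket.
- bead2_center (a point): Centre of one of four like polished silver-grey round beads, 16 mm across, 12 g, rolling easily; all four start on the floor of the rinse basket.
- bead3_center (a point): Centre of one of four like polished silver-grey round beads, 16 mm across, 12 g, rolling easily; all four start on the floor of the rinse basket.
- mandrel: Bystander, to be left alone: ring mandrel: tapered steel bar 320 mm long, 10 to 28 mm thick, lying on the bench (origin at its middle, on the underside).
- dapping_block: Bystander, to be left alone: 50 mm brass cube with round hollows in its faces (origin: centre of its underside).
- hammer: Bystander, to be left alone: chasing hammer 250 mm long with a wooden handle, lying flat (origin on its underside).
- pliers: Bystander, to be left alone: pair of pliers 130 mm long, 12 mm thick, lying flat (origin at the joint, on the underside).
- loupe: Bystander, to be left alone: small folded loupe, 22 mm high, 55 mm long (origin: centre of the underside of its round lens barrel).
There are look-alikes about, which are no part of the job. Leave any purple look-alike of the part that bears wedge_grip alone.

How it is judged:
By the outcome, as a careful person would: the job done as asked, in the order asked, and still so for the second after the job is handed in, with the robot touching nothing.
It also fails if it takes over 61 s, if anything falls off the work surface, if the arm or the gripper's body presses on something with over 40 N, if the wrist force passes 120 N, or if a joint passes its speed limit or range.

## Working session

There is one attempt and no reset: what is moved stays moved. The work goes in short steps, Python scripts to look and compute and a tool call to move; the robot and the scene stay as the last step left them, time stands still between calls to the robot, and variables do not carry over. Pictures are saved under pics/ and viewed, at most 10 in all, crops included, and the job is handed in when it is done.

Besides the shell and the picture viewer there is one more tool, called after "Request:" by a JSON object that holds its "api" and its "payload", one argument or row to a line. carry_out: Moves the arm, as the interface text tells. Its arguments: {"type":"object","properties":{"deltas":{"type":"string"}},"required":["deltas"]}

```bash
mkdir -p pics; cat > h.py <<'E'
import numpy as np, cv2
from bench import sensors, vision, ctrl
from scipy.spatial.transform import Rotation as R
def rot(q): return R.from_quat([q[1],q[2],q[3],q[0]]).as_matrix()
def cam(name):
    o=sensors.get_obs(); im=vision.camera(name); m=vision.camera_model(name)
    if name=="wrist":
        T=np.eye(4);T[:3,:3]=rot(o["eef_rot"]);T[:3,3]=o["eef_pos"]
        E=np.linalg.inv(T@np.array(m["hand_eye"]))
    else: E=np.array(m["extrinsics"])
    return im,np.array(m["K"]),E
def ray(px,K,E,z):
    d=np.linalg.inv(K)@np.array([px[0],px[1],1.]); Ri=E[:3,:3].T
    c=-Ri@E[:3,3]; d=Ri@d
    return c+d*(z-c[2])/d[2]
def proj(P,K,E):
    p=K@(E[:3,:3]@np.asarray(P)+E[:3,3]); return p[:2]/p[2]
E
python3 - <<'E'
from h import *
for n in ["top","scene"]:
    im,K,E=cam(n); cv2.imwrite(f"pics/{n}.png",im); print(n,K.round(1).tolist(),(-E[:3,:3].T@E[:3,3]).round(3))
im,K,E=cam("wrist"); cv2.imwrite("pics/w0.png",im)
print(sensors.get_obs()["eef_rot"], vision.camera_model("wrist")["hand_eye"])
a=cv2.imread("pics/top.png")
cv2.imwrite("pics/top1.png",cv2.resize(a,(800,600),interpolation=cv2.INTER_CUBIC))
E
```

```text
top [[434.4, 0.0, 277.3], [0.0, 434.4, 210.7], [0.0, 0.0, 1.0]] [0.368 0.009 1.187]
scene [[391.1, 0.0, 283.3], [0.0, 391.1, 211.4], [0.0, 0.0, 1.0]] [ 1.088 -0.445  0.723]
[-6.77377559e-04  9.76462883e-01  2.15684444e-01 -2.35597550e-06] [[-5.24252770e-04 -9.59631678e-01 -2.81259255e-01  7.18383765e-02]
 [ 9.99999714e-01 -6.56170187e-04  3.74846605e-04  9.06409327e-04]
 [-5.44268615e-04 -2.81258978e-01  9.59631747e-01 -1.44475033e-01]
 [ 0.00000000e+00  0.00000000e+00  0.00000000e+00  1.00000000e+00]]
```

View pics/top1.png

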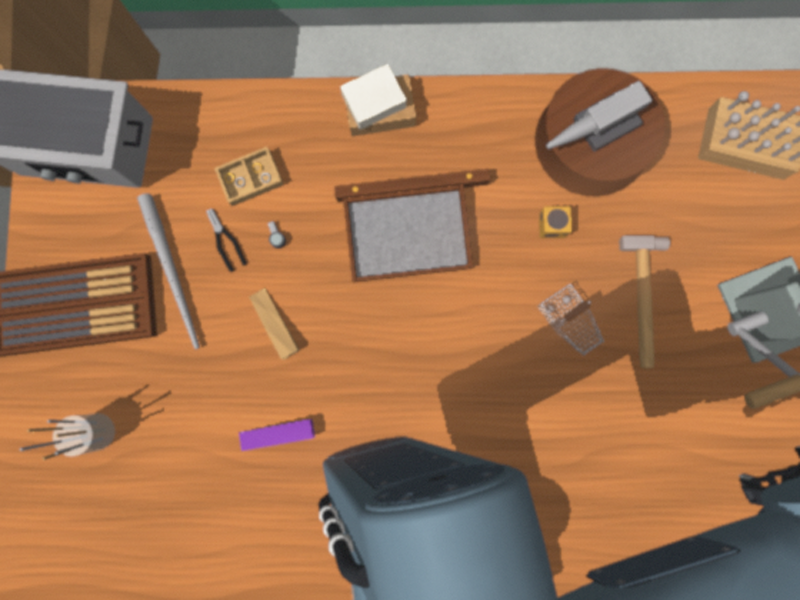

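View pics/scene.png

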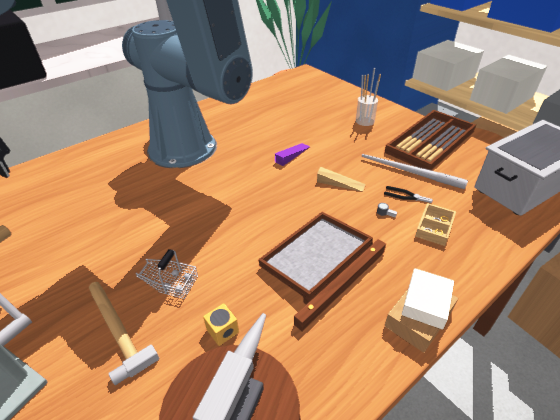

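The top view shows the tray at about (410,232), the wedge at (275,323), the purple decoy at (277,434), and the basket at (572,318) with its grip near (573,307). The scene view confirms this: wedge (340,180), basket (168,272). I'll measure these next.

```bash
python3 - <<'E'
from h import *
def model(n):
    m=vision.camera_model(n); return np.array(m["K"]),np.array(m["extrinsics"])
t=cv2.imread("pics/top.png"); s=cv2.imread("pics/scene.png")
K,E=model("top"); Ks,Es=model("scene")
for p in [(0,0),(560,0),(0,420),(560,420)]: print(p,ray(p,K,E,0).round(3))
def P(x,y,z=0): return ray((x*.7,y*.7),K,E,z).round(4)
print("tray TL,TR,BL,BR",P(348,195,.044),P(462,188,.044),P(352,279,.03),P(474,265,.03))
print("ledge L,R front top",P(337,199,.034),P(494,183,.034))
print("basket grip",P(573,307,.085))
hsv=cv2.cvtColor(t,cv2.COLOR_BGR2HSV); print("wedge hsv",hsv[226,192],hsv[240,198],"table",hsv[226,215])
for nm,x,y in [("mandrel",148,196),("mandrel",198,346),("pliers",225,240),("loupe",277,236),("dap",556,220),("hamH",645,242),("hamE",647,365),("purp",277,434)]: print(nm,P(x,y,.01))
def crop(im,x0,y0,w,h): return cv2.resize(im[y0:y0+h,x0:x0+w],(400,300),interpolation=cv2.INTER_CUBIC)
v=np.vstack([np.hstack([crop(t,150,190,80,60),crop(t,360,190,80,60)]),np.hstack([crop(s,300,150,80,60),crop(s,120,240,100,75)])])
cv2.imwrite("pics/z.png",v)
E
```

```text
(0, 0) [1.164 0.85  0.   ]
(560, 0) [ 1.132 -0.797  0.   ]
(0, 420) [-0.023  0.76   0.   ]
(560, 420) [-0.025 -0.692  0.   ]
tray TL,TR,BL,BR [0.7213 0.1183 0.044 ] [ 0.7322 -0.0984  0.044 ] [0.5617 0.1116 0.03  ] [ 0.5861 -0.1192  0.03  ]
ledge L,R front top [0.7168 0.1404 0.034 ] [ 0.7445 -0.1607  0.034 ]
basket grip [ 0.498 -0.287  0.085]
wedge hsv [ 17 120 198] [ 17 116 193] table [ 13 157 198]
mandrel [0.7349 0.5161 0.01  ]
mandrel [0.4388 0.407  0.01  ]
pliers [0.6446 0.3612 0.01  ]
loupe [0.6514 0.2597 0.01  ]
dap [ 0.6767 -0.2819  0.01  ]
hamH [ 0.6313 -0.4504  0.01  ]
hamE [ 0.3961 -0.4403  0.01  ]
purp [0.2734 0.2531 0.01  ]
```

View pics/z.png

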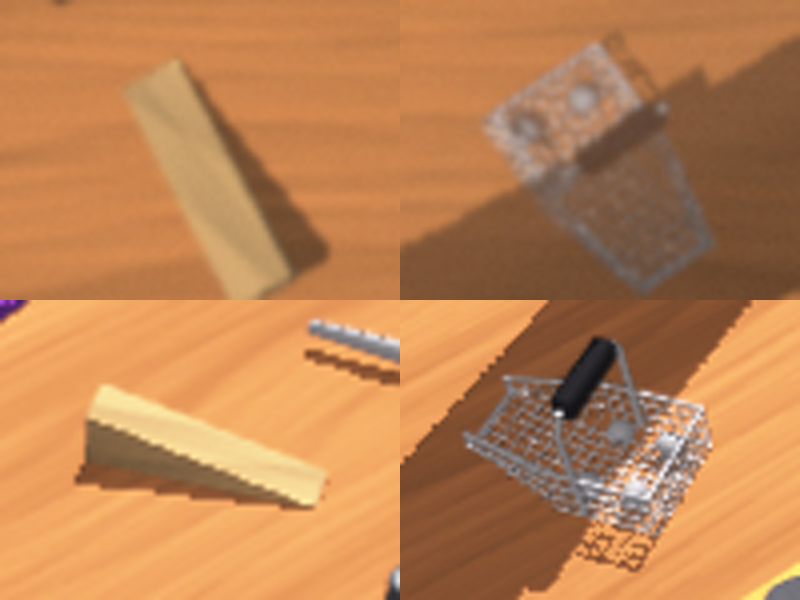

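The crops show the wedge's thin tip at the far left in the top view, about px (180,205), with the heel towards the robot at about (202,248). The basket sleeve runs (396,223) to (412.6,212), and the spout points to the lower right, towards the robot.

```bash
cat >> h.py <<'E'
def Rt(yaw,tilt=0):
    """tool down, tool x at world angle yaw; then turn tilt about tool x"""
    c,s=np.cos(yaw),np.sin(yaw)
    return np.array([[c,s,0],[s,-c,0],[0,0,-1.]])@R.from_rotvec([tilt,0,0]).as_matrix()
def delta(pos,Rm,P0=None,R0=None):
    o=sensors.get_obs(); R0=rot(o["eef_rot"]) if R0 is None else R0; P0=np.array(o["eef_pos"]) if P0 is None else P0
    d=R0.T@(np.array(pos)-P0)*1000; r=R.from_matrix(R0.T@Rm).as_rotvec()
    print("delta mm",d.round(1),"rv",r.round(3),"rows>=",round(max(np.linalg.norm(d)/62.5,np.degrees(np.linalg.norm(r))/10.7),1))
E
python3 - <<'E'
from h import *
def model(n):
    m=vision.camera_model(n); return np.array(m["K"]),np.array(m["extrinsics"])
K,E=model("top"); Ks,Es=model("scene")
tip=ray((180.2,205),K,E,.003); heel=ray((202.4,248.2),K,E,.0338)
d=tip-heel; print("tip",tip,"heel",heel,"len",np.linalg.norm(d[:2]),"yaw",np.arctan2(d[1],d[0]))
# scene check: crop (300,150) scale5: tip corners (325,172)->,(312,206); heel top (102,87),(88,115)
print("scene tip",ray((300+319/5,150+190/5),Ks,Es,.003),"heel",ray((300+95/5,150+101/5),Ks,Es,.0338))
a=ray((396,223),K,E,.082);b=ray((412.6,212),K,E,.082);print("sleeve",a,b,(a+b)/2,np.linalg.norm(a-b))
l=ray((415,243.4),K,E,.022); print("lip",l, l-(a+b)/2,"spout yaw",np.arctan2(*(l-(a+b)/2)[[1,0]]))
print("scene sleeve",ray((120+105/4,240+76/4-0),Ks,Es,.082), ray((120+185/4,240+77/4),Ks,Es,.082))
yaw=np.arctan2(d[1],d[0]); g=heel+.020*np.array([np.cos(yaw),np.sin(yaw),0]); g[2]=.15
print("grip",g); o=sensors.get_obs(); print(o["eef_pos"],o["time_s"])
for y in (yaw,yaw+np.pi): delta(g,Rt(y))
E
```

```text
tip [0.54098875 0.29721778 0.003     ] heel [0.42001288 0.22802308 0.0338    ] len 0.13936666688216542 yaw 0.5195550152074246
scene tip [0.54632605 0.2962645  0.003     ] heel [0.42758452 0.22720446 0.0338    ]
sleeve [ 0.47771746 -0.27403009  0.082     ] [ 0.50549397 -0.31734206  0.082     ] [ 0.49160571 -0.29568607  0.082     ] 0.05145348451831422
lip [ 0.4286504  -0.33741673  0.022     ] [-0.06295531 -0.04173066 -0.06      ] spout yaw -2.5562289652289167
scene sleeve [ 0.46605267 -0.32498617  0.082     ] [ 0.49472909 -0.29214692  0.082     ]
grip [0.43737368 0.23795296 0.15      ]
[ 0.2421196  -0.52108879  0.23060213] 0.15
delta mm [ 496.8 -606.1   81.5] rv [-0.001 -0.    -0.085] rows>= 12.6
delta mm [ 496.8 -606.1   81.5] rv [-1.000e-03  2.000e-03  3.057e+00] rows>= 16.4
```

Request:
{"api": "carry_out", "payload": {
  "deltas": "62 -76 10 0 0 -0.01 0; 124 -152 20 0 0 -0.02 0; 166 -202 30 0 0 -0.03 0; 207 -253 30 0 0 -0.04 0; 248 -303 30 0 0 -0.05 0; 290 -354 30 0 0 -0.06 0; 331 -404 30 0 0 -0.07 0; 373 -455 30 0 0 -0.08 0; 414 -505 30 0 0 -0.085 0; 455 -556 30 0 0 -0.085 0; 497 -606 30 0 0 -0.085 0; 497 -606 30 0 0 -0.085 0"
}}

```text
time_s: 1.65
eef_pos: [0.429, 0.2058, 0.2014]
eef_rot: [0.0, 0.966, 0.257, 0.0]
wrist_force: [1.2, -1.2, 0.6]
opening: 1.003
grasp_force: 0.0
```

```bash
python3 - <<'E'
from h import *
o=sensors.get_obs(); print(o["eef_pos"],o["time_s"],o["q"])
im,K,E=cam("wrist"); cv2.imwrite("pics/w1.png",im)
hsv=cv2.cvtColor(im,cv2.COLOR_BGR2HSV)
for P in [(.437,.238,.0),(.541,.297,.003),(.42,.228,.034)]:
    p=proj(P,K,E); print(P,p.round())
E
```

```text
[0.42900607 0.20580478 0.20142556] 1.65 [ 1.97310649e-01 -1.52752907e-02  1.88071044e+00 -2.87370055e-04
  1.27546735e+00  1.24780686e+00]
(0.437, 0.238, 0.0) [256. 163.]
(0.541, 0.297, 0.003) [254.  41.]
(0.42, 0.228, 0.034) [254. 187.]
```

View pics/w1.png

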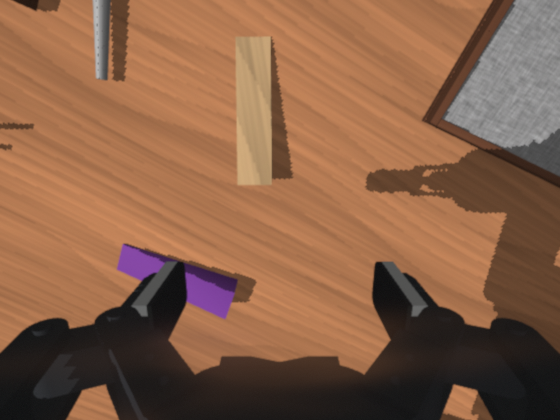

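Wrist view: the wedge tip edge is at (253,38) and the heel edge at (254,185), within 3 px of where my estimate projects. I'll descend and grasp.

Request:
{"api": "carry_out", "payload": {
  "deltas": "0 0 0 0 0 0 0.3; 0 0 40 0 0 0 0.3; 0 0 90 0 0 0 0.3; 0 0 140 0 0 0 0.3; 0 0 175 0 0 0 0.3; 0 0 192 0 0 0 0.3; 0 0 195 0 0 0 0.3; 0 0 195 0 0 0 0.3; 0 0 195 0 0 0 0.7; 0 0 195 0 0 0 1; 0 0 195 0 0 0 1; 0 0 195 0 0 0 1"
}}

```text
time_s: 3.2
eef_pos: [0.429, 0.2036, 0.0065]
eef_rot: [0.0, 0.966, 0.257, 0.0]
wrist_force: [-0.5, 0.4, 0.0]
opening: -0.001
grasp_force: 0.0
```

```bash
python3 - <<'E'
from h import *
o=sensors.get_obs(); print(o["eef_pos"],o["time_s"],o["opening"],o["grasp_force"],o["wrist_force"])
im,K,E=cam("wrist"); cv2.imwrite("pics/w2.png",im)
hsv=cv2.cvtColor(im,cv2.COLOR_BGR2HSV)
for P in [(.541,.297,.003)]: print(proj(P,K,E))
yaw=.092; F=np.array([.574,-.004]); u=np.array([np.cos(yaw),np.sin(yaw)])
# grip such that tip is 20 mm before front edge
g=F-u*.140; P=np.array(o["eef_pos"]); print(g)
delta([*g,P[2]],Rt(yaw))
delta([*(g+u*.106),P[2]],Rt(yaw))
E
```

```text
[0.4289574  0.20361016 0.00651207] 3.2 -0.0010229475984690139 0.0 [-0.4923166   0.39894915  0.04013114]
[210.49257368 -77.97631359]
[ 0.43459206 -0.01686184]
delta mm [-1.046e+02  1.942e+02 -1.000e-01] rv [ 0.    -0.     0.428] rows>= 3.5
delta mm [-8.200e+00  2.381e+02 -1.000e-01] rv [ 0.    -0.     0.428] rows>= 3.8
```

The earlier move fell short, so the gripper closed beside the wedge. I'll check the state.

View pics/w2.png

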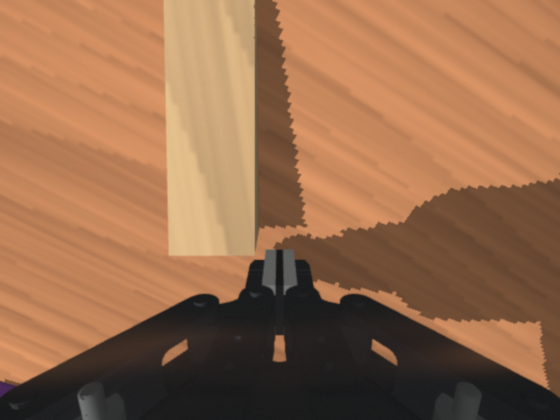

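The wedge wasn't touched. Its heel top corners are at (169,255) and (254,255), and its sides run straight up the image. I'll re-measure from here.

```bash
python3 - <<'E'
from h import *
im,K,E=cam("wrist")
a=ray((169,255),K,E,.0338);b=ray((254,255),K,E,.0338);print(a,b,np.linalg.norm(a-b))
# top face at row 0 
d=np.array([a-b])[0]; n=np.array([d[1],-d[0]]); n/=np.linalg.norm(n); 
yaw=np.arctan2(n[1],n[0]);print("yaw",yaw)
g=(a+b)/2; g[:2]+=.020*n; g[2]=.0065; print(g)
delta(g,Rt(yaw)); print(sensors.get_obs()["eef_pos"])
E
```

```text
[0.42306818 0.25028832 0.0338    ] [0.44007347 0.22053507 0.0338    ] 0.03427004361572025
yaw 0.5192329798552923
[0.44893483 0.24533599 0.0065    ]
delta mm [ 38.2 -26.3  -0.1] rv [ 0.    -0.     0.001] rows>= 0.7
[0.42888507 0.20357034 0.00638219]
```

Request:
{"api": "carry_out", "payload": {
  "deltas": "0 0 -50 0 0 0 0.3; 0 0 -60 0 0 0 0.3; 15 -10 -60 0 0 0 0.3; 38 -26 -60 0 0 0 0.3; 38 -26 -60 0 0 0 0.3; 38 -26 -60 0 0 0 0.3"
}}

```text
time_s: 4.05
eef_pos: [0.4479, 0.245, 0.065]
eef_rot: [0.0, 0.966, 0.257, -0.001]
wrist_force: [0.1, -1.0, -0.3]
opening: 0.697
grasp_force: 0.0
```

```bash
python3 - <<'E'
from h import *
im,K,E=cam("wrist"); cv2.imwrite("pics/w3.png",im); o=sensors.get_obs(); print(o["eef_pos"],o["opening"],o["time_s"])
hsv=cv2.cvtColor(im,cv2.COLOR_BGR2HSV)
m=((hsv[...,1]<140)&(hsv[...,1]>70)&(hsv[...,2]>120)&(hsv[...,0]>12)&(hsv[...,0]<28)).astype(np.uint8)
m=cv2.morphologyEx(m,cv2.MORPH_OPEN,np.ones((5,5)))
cs,_=cv2.findContours(m,0,2); c=max(cs,key=cv2.contourArea); print(cv2.boundingRect(c),cv2.contourArea(c)); ap=cv2.approxPolyDP(c,8,True)[:,0]; print(ap.tolist())
x,y,w,h=cv2.boundingRect(c)
hp=ray((x+w/2,y+h),K,E,.0338);tp=ray((x+w/2,y),K,E,.003); print("heel",hp,"tip",tp,np.linalg.norm((tp-hp)[:2]))
E
```

```text
[0.44794986 0.24474234 0.0652295 ] 0.7033375159980416 4.1
(249, 25, 61, 247) 12618.0
[[250, 25], [250, 271], [306, 271], [307, 260], [272, 257], [263, 244], [272, 220], [307, 217], [309, 26]]
heel [0.4309725  0.23387727 0.0338    ] tip [0.5548371  0.30482136 0.003     ] 0.1427427877312396
```

Request:
{"api": "carry_out", "payload": {
  "deltas": "0 0 30 0 0 0 0.3; 0 0 52 0 0 0 0.3; 0 0 60 0 0 0 0.3; 0 0 61 0 0 0 0.3; 0 0 61 0 0 0 1; 0 0 61 0 0 0 1; 0 0 61 0 0 0 1; 0 0 61 0 0 0 1; 0 0 61 0 0 0 1; 0 0 61 0 0 0 1"
}}

```text
time_s: 5.35
eef_pos: [0.45, 0.2452, 0.0065]
eef_rot: [-0.0, 0.966, 0.257, 0.001]
wrist_force: [-0.8, -0.2, 7.0]
opening: 0.386
grasp_force: 60.7
```

```bash
python3 - <<'E'
from h import *
o=sensors.get_obs(); print(o["eef_pos"],o["eef_rot"],o["time_s"],o["opening"],o["grasp_force"])
yaw=.092; F=np.array([.574,-.004]); u=np.array([np.cos(yaw),np.sin(yaw)]); g=F-u*.155; P=np.array(o["eef_pos"]); print(g)
delta([*g,.04],Rt(yaw))
E
```

```text
[0.44998138 0.24523698 0.00649697] [-1.10950408e-08  9.66412594e-01  2.56993207e-01  1.09027117e-03] 5.35 0.3860752382321866 60.663765370845795
[ 0.4196555  -0.01823989]
delta mm [-157.1  213.6  -33.7] rv [ 0.    -0.002  0.428] rows>= 4.3
```

Request:
{"api": "carry_out", "payload": {
  "deltas": "0 0 -20 0 0 0 1; -20 27 -35 0 0 0.04 1; -50 68 -35 0 0 0.13 1; -85 115 -35 0 0 0.23 1; -120 163 -35 0 0 0.33 1; -157 213 -35 0 0 0.428 1; -157 213 -35 0 0 0.428 1; -157 213 -35 0 0 0.428 1; -157 213 -35 0 0 0.428 1"
}}

```text
time_s: 6.48
eef_pos: [0.4184, -0.0167, 0.0403]
eef_rot: [-0.0, 0.999, 0.047, -0.0]
wrist_force: [0.7, 0.7, -0.2]
opening: 0.387
grasp_force: 60.0
```

```bash
python3 - <<'E'
from h import *
o=sensors.get_obs(); print(o["eef_pos"],o["time_s"],o["wrist_force"],o["opening"])
im,K,E=cam("wrist"); cv2.imwrite("pics/w4.png",im)
E
```

```text
[ 0.4183582  -0.01666877  0.04025496] 6.475 [ 0.6735459   0.70355542 -0.18677805] 0.3871125645103848
```

View pics/w4.png

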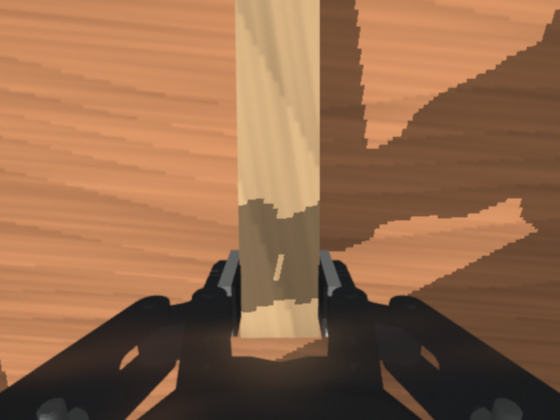

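The wedge is held straight, with its sides at columns 237 and 320, pointing up the image. I'll lower it and push most of the way.

Request:
{"api": "carry_out", "payload": {
  "deltas": "0 1 20 0 0 0 1; 0 1 33 0 0 0 1; 0 1 33 0 0 0 1; 15 1 33 0 0 0 1; 30 1 33 0 0 0 1; 42 1 33 0 0 0 1; 54 1 33 0 0 0 1; 66 1 33 0 0 0 1; 78 1 33 0 0 0 1; 88 1 33 0 0 0 1; 96 1 33 0 0 0 1; 96 1 33 0 0 0 1"
}}

```text
time_s: 8.02
eef_pos: [0.5153, -0.0102, 0.0076]
eef_rot: [0.0, 0.999, 0.046, 0.001]
wrist_force: [0.6, -0.3, -2.5]
opening: 0.382
grasp_force: 60.8
```

```bash
python3 - <<'E'
from h import *
o=sensors.get_obs(); print(o["eef_pos"],o["time_s"],o["wrist_force"],o["opening"])
im,K,E=cam("scene"); cv2.imwrite("pics/s2.png",im)
im2,K,E=cam("top"); cv2.imwrite("pics/t2.png",im2)
v=np.hstack([cv2.resize(im[170:370,230:430],(400,400),interpolation=cv2.INTER_CUBIC),cv2.resize(im2[100:240,200:380],(400,311),interpolation=cv2.INTER_CUBIC)[:,:]if 0 else cv2.resize(im2[100:260,210:370],(400,400),interpolation=cv2.INTER_CUBIC)])
cv2.imwrite("pics/z2.png",v)
E
```

```text
[ 0.51528747 -0.0101573   0.00755802] 8.025 [ 0.63848223 -0.30188093 -2.54105161] 0.38184996752948414
```

View pics/z2.png

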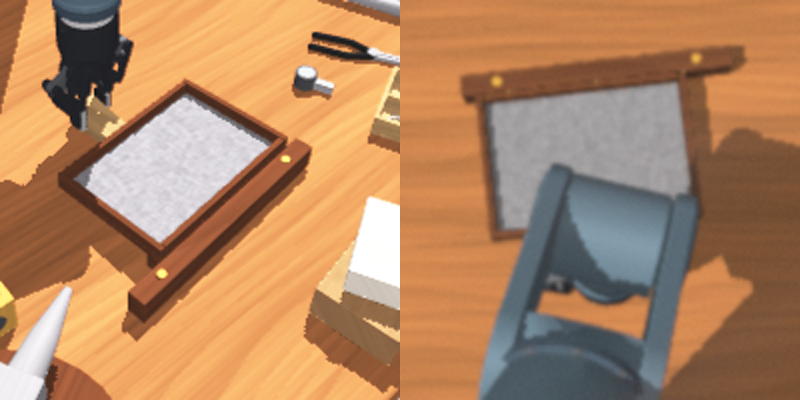

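The wedge has entered under the front middle, seen at about (105,118) in the left half, and the tray is rising. I'll push on.

Request:
{"api": "carry_out", "payload": {
  "deltas": "8 0 0 0 0 0 1; 16 0 0 0 0 0 1; 22 0 0 0 0 0 1; 25 0 0 0 0 0 1; 25 0 0 0 0 0 1"
}}

```text
time_s: 8.75
eef_pos: [0.5395, -0.0078, 0.0073]
eef_rot: [-0.0, 0.999, 0.046, 0.0]
wrist_force: [0.3, 0.4, -2.7]
opening: 0.386
grasp_force: 60.8
```

```bash
python3 - <<'E'
from h import *
o=sensors.get_obs(); print(o["eef_pos"],o["time_s"],o["wrist_force"],o["opening"])
im,K,E=cam("scene"); cv2.imwrite("pics/s3.png",im)
a=cv2.imread("pics/scene.png")
v=np.hstack([cv2.resize(i[200:335,240:375],(400,400),interpolation=cv2.INTER_CUBIC) for i in (a,im)])
cv2.imwrite("pics/z3.png",v)
yaw=.092;u=np.array([np.cos(yaw),np.sin(yaw)]);w=np.array([-u[1],u[0]])
F=np.array([.574,-.004])
for d in (0,3):
  for z in (.030,.040,.044,.048): print(d,z,[((proj([*(F+u*d/1000+w*s*.115),z],K,E)-[240,200])*400/135).round(1).tolist() for s in(1,-1)])
  print("rear44",[((proj([*(F+u*(.16+d/1000)+w*s*.115),.044],K,E)-[240,200])*400/135).round(1).tolist() for s in(1,-1)])
E
```

```text
[ 0.53947741 -0.00775186  0.00729579] 8.75 [ 0.32621125  0.41823349 -2.71368843] 0.3861393954689214
0 0.03 [[243.7, 35.4], [50.7, 176.9]]
0 0.04 [[244.3, 27.0], [49.9, 168.4]]
0 0.044 [[244.6, 23.6], [49.6, 165.0]]
0 0.048 [[244.8, 20.2], [49.3, 161.6]]
rear44 [[395.5, 116.3], [202.2, 285.9]]
3 0.03 [[246.3, 37.0], [53.2, 178.9]]
3 0.04 [[246.9, 28.6], [52.5, 170.5]]
3 0.044 [[247.2, 25.2], [52.2, 167.1]]
3 0.048 [[247.4, 21.8], [51.9, 163.6]]
rear44 [[398.6, 118.2], [205.3, 288.4]]
```

View pics/z3.png

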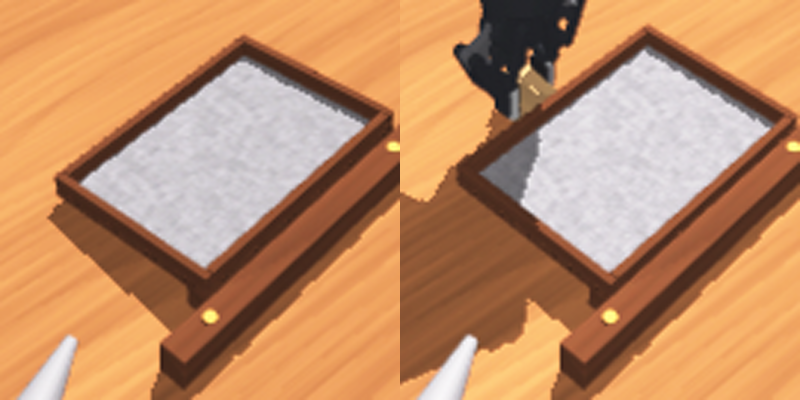

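The front corners moved from (243,37) and (57,181) to (248,26) and (58,170). That fits a rise of about 14 mm plus 2–3 mm of seating against the ledge. I'll nudge 2 mm more, release and back away upwards.

Request:
{"api": "carry_out", "payload": {
  "deltas": "2 0 0 0 0 0 1; 2 0 0 0 0 0 1; 2 0 0 0 0 0 0.4; 2 0 0 0 0 0 0.4; 2 0 0 0 0 0 0.4; 0 0 -40 0 0 0 0.4; -20 0 -100 0 0 0 0.4; -60 0 -150 0 0 0 0; -100 0 -200 0 0 0 0; -100 0 -200 0 0 0 0; -100 0 -200 0 0 0 0"
}}

```text
time_s: 10.18
eef_pos: [0.4398, -0.0171, 0.2077]
eef_rot: [0.0, 0.999, 0.046, 0.001]
wrist_force: [0.3, -0.2, 0.1]
opening: 1.001
grasp_force: 0.0
```

```bash
python3 - <<'E'
from h import *
o=sensors.get_obs(); print(o["eef_pos"],o["time_s"],o["wrist_force"],o["opening"])
im,K,E=cam("wrist"); cv2.imwrite("pics/w5.png",im)
F=np.array([.576,-.004]);yaw=.092;u=np.array([np.cos(yaw),np.sin(yaw)]);w=np.array([-u[1],u[0]])
for z in(.04,.044,.048): print(z,[proj([*(F+a*u+w*s*.115),z],K,E).round(1).tolist() for a in (0,.16) for s in (1,-1)])
E
```

```text
[ 0.43976308 -0.01707979  0.20768887] 10.175 [ 0.30106283 -0.19879884  0.11015951] 1.0006394802299674
0.04 [[148.2, 41.2], [406.3, 40.9], [123.2, -195.6], [430.0, -195.6]]
0.044 [[146.4, 40.1], [408.1, 39.9], [120.6, -200.7], [432.5, -200.7]]
0.048 [[144.5, 39.0], [409.9, 38.8], [118.0, -206.1], [435.1, -206.1]]
```

View pics/w5.png

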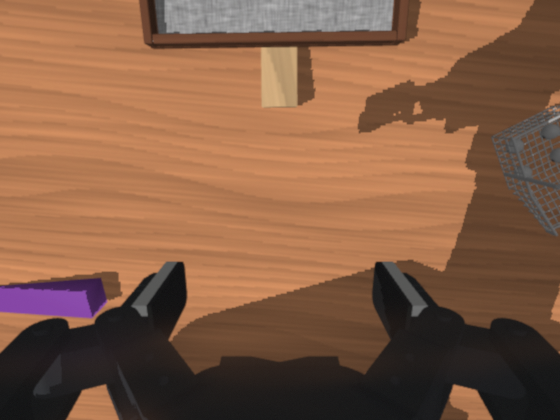

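Wrist view: the tray front rim spans about (144,38) to (408,38), and the wedge sits in the middle at column 279 with its heel at row 106. Next: a numeric level check, and the approach to the basket.

```bash
python3 - <<'E'
from h import *
im=cv2.imread("pics/w5.png"); o=sensors.get_obs()
m=vision.camera_model("wrist");K=np.array(m["K"]);T=np.eye(4);T[:3,:3]=rot(o["eef_rot"]);T[:3,3]=o["eef_pos"];E=np.linalg.inv(T@np.array(m["hand_eye"]))
for c in (200,279,350): print(c,im[24:52,c].astype(int).sum(1).tolist())
print(im[98:112,279].sum(1,dtype=int).tolist())
print("row36",im[40,136:156].sum(1,dtype=int).tolist(),im[38,396:416].sum(1,dtype=int).tolist())
h=ray((279,106.5),K,E,.0338); 
for r in (45,46,47): 
    e=ray((279,r),K,E,.022); print(r,e,np.linalg.norm((e-h)[:2]))
print(h)
g=np.array([.4916,-.2957,.20]); ys=-2.5562
for y in (ys+np.pi/2,ys-np.pi/2): delta(g,Rt(y))
E
```

```text
200 [445, 451, 447, 448, 461, 475, 468, 453, 367, 236, 221, 233, 233, 233, 241, 242, 242, 232, 199, 154, 131, 132, 153, 186, 310, 382, 364, 358]
279 [450, 451, 450, 454, 453, 453, 462, 429, 326, 237, 233, 232, 232, 233, 231, 228, 213, 174, 138, 128, 129, 156, 217, 349, 439, 446, 445, 442]
350 [457, 445, 443, 448, 438, 431, 358, 242, 224, 230, 228, 230, 229, 232, 236, 226, 191, 145, 125, 121, 156, 198, 301, 371, 384, 388, 400, 397]
[495, 496, 497, 500, 502, 507, 507, 504, 438, 392, 428, 433, 423, 410]
row36 [389, 388, 391, 387, 388, 387, 384, 339, 254, 232, 231, 233, 229, 229, 216, 186, 223, 270, 247, 245] [204, 201, 220, 223, 225, 224, 221, 221, 214, 192, 197, 213, 221, 261, 307, 312, 314, 320, 347, 388]
45 [ 0.57554486 -0.00522798  0.022     ] 0.05544209083011747
46 [ 0.57469601 -0.00530545  0.022     ] 0.05458971302643968
47 [ 0.57384579 -0.00538304  0.022     ] 0.053735960093620715
[ 0.5203319  -0.01026333  0.0338    ]
delta mm [ 26.4 282.4   6.6] rv [-0.000e+00  1.000e-03  1.077e+00] rows>= 5.8
delta mm [ 26.4 282.4   6.6] rv [-1.000e-03 -0.000e+00 -2.065e+00] rows>= 11.1
```

Edge-to-heel distance is 54.3 mm, against 54 mm wanted, so the tray is level. Next is going above the basket, turned so that q6 stays near the middle of its range for pouring.

Request:
{"api": "carry_out", "payload": {
  "deltas": "2 24 0 0 0 -0.17 0; 4 48 0 0 0 -0.34 0; 7 72 0 0 0 -0.51 0; 9 96 0 0 0 -0.68 0; 12 120 2 0 0 -0.85 0; 14 145 3 0 0 -1.02 0; 16 170 4 0 0 -1.2 0; 18 195 5 0 0 -1.37 0; 20 220 6 0 0 -1.55 0; 22 245 7 0 0 -1.72 0; 24 265 7 0 0 -1.9 0; 26 282 7 0 0 -2.065 0"
}}

```text
time_s: 11.72
eef_pos: [0.4911, -0.2957, 0.1972]
eef_rot: [-0.002, 0.47, 0.882, 0.001]
wrist_force: [-0.7, -0.6, 0.1]
opening: 0.998
grasp_force: 0.0
```

Request:
{"api": "carry_out", "payload": {
  "deltas": "0 0 0 0 0 0 0; 0 0 0 0 0 0 0; 0 0 0 0 0 0 0"
}}

```text
time_s: 12.1
eef_pos: [0.4911, -0.2945, 0.1997]
eef_rot: [-0.001, 0.473, 0.881, 0.0]
wrist_force: [0.2, -0.6, 1.1]
opening: 0.999
grasp_force: 0.0
```

```bash
python3 - <<'E'
from h import *
o=sensors.get_obs(); print(o["eef_pos"],o["eef_rot"],o["time_s"],o["q"])
im,K,E=cam("wrist"); cv2.imwrite("pics/w6.png",im)
for P in [(.4777,-.274,.082),(.5055,-.3173,.082)]: print(proj(P,K,E).round())
delta([.4916,-.2957,.2],Rt(-2.5562-np.pi/2))
E
```

```text
[ 0.4911287  -0.29453087  0.19971715] [-5.75996546e-04  4.73203471e-01  8.80952952e-01  1.97958086e-04] 12.1 [-7.47433908e-01  2.06082386e-01  1.64334573e+00  9.68254962e-05
  1.29337910e+00 -1.33240939e+00]
[279. 174.]
[278. 231.]
delta mm [-1.1 -0.3  0. ] rv [-0.    -0.001 -0.   ] rows>= 0.0
```

View pics/w6.png

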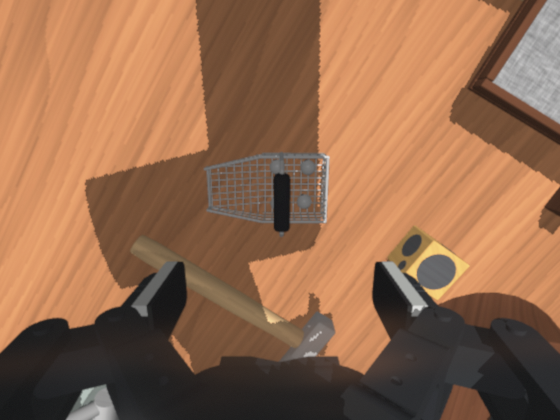

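The sleeve runs (281,174) to (281,231), upright in the image, about 3 px (2.5 mm) to tool +y of my prediction. I'll correct for that, descend and grip.

Request:
{"api": "carry_out", "payload": {
  "deltas": "-1 2 10 0 0 0 0.5; -1 2.5 45 0 0 0 0.5; -1 2.5 85 0 0 0 0.5; -1 2.5 115 0 0 0 0.5; -1 2.5 130 0 0 0 0.5; -1 2.5 134 0 0 0 0.5; -1 2.5 134 0 0 0 0.5; -1 2.5 134 0 0 0 1; -1 2.5 134 0 0 0 1; -1 2.5 134 0 0 0 1; -1 2.5 134 0 0 0 1; -1 2.5 134 0 0 0 1"
}}

```text
time_s: 13.65
eef_pos: [0.4944, -0.2956, 0.0675]
eef_rot: [0.001, 0.473, 0.881, -0.0]
wrist_force: [-1.5, -0.0, 6.4]
opening: 0.148
grasp_force: 59.7
```

Request:
{"api": "carry_out", "payload": {
  "deltas": "0 0 -8 0 0 0 1; 0 0 -20 0 0 0 1; 0 0 -40 0 0 0 1; 0 0 -65 0 0 0 1; 0 0 -95 0 0 0 1; 0 0 -120 0 0 0 1; 0 0 -130 0 0 0 1; 0 0 -130 0 0 0 1"
}}

```text
time_s: 14.65
eef_pos: [0.4941, -0.2949, 0.1969]
eef_rot: [0.001, 0.473, 0.881, -0.0]
wrist_force: [0.4, 0.1, -1.8]
opening: 0.151
grasp_force: 58.6
```

```bash
python3 - <<'E'
from h import *
o=sensors.get_obs(); P0=np.array(o["eef_pos"]); print(P0,o["time_s"],o["wrist_force"],o["opening"])
im,K,E=cam("wrist"); cv2.imwrite("pics/w7.png",im)
# pour plan, psi: spout dir
psi=np.pi+.092-.1; s=np.array([np.cos(psi),np.sin(psi)]); u=np.array([np.cos(.092),np.sin(.092)])
lip=np.r_[np.array([.5747,-.005])+u*.085,.050]   # lip 85 mm behind the front edge
for th in (0,):
    sl=lip+np.r_[-s*.075,.060]; tcp=sl+[0,0,-.016]
    for z in (0.15,0): delta(tcp+[0,0,z],Rt(psi-np.pi/2))
print("lip",lip,"tcp",tcp)
R0=Rt(psi-np.pi/2); off=np.array([0,0,-.016])
for th in range(0,51,5):
    t=np.radians(th); Rm=Rt(psi-np.pi/2,-t); dR=Rm@R0.T
    c=lip+dR@(np.r_[-s*.075,.060]+off); print(th,(R0.T@(c-tcp)*1000).round(1),-round(t,3))
E
```

```text
[ 0.49406264 -0.29493455  0.1968602 ] 14.65 [ 0.41761708  0.14212588 -1.84114012] 0.15110465557770802
delta mm [114.1 364.7 -48.1] rv [-0.    -0.001  0.594] rows>= 6.2
delta mm [114.  364.7 101.9] rv [-0.    -0.001  0.594] rows>= 6.3
lip [0.65934053 0.00280897 0.05      ] tcp [0.73433813 0.00220898 0.094     ]
0 [0. 0. 0.] -0.0
5 [-0.  -4.1 -6.4] -0.087
10 [  0.   -8.8 -12.4] -0.175
15 [  0.  -13.9 -17.9] -0.262
20 [ -0.  -19.6 -23. ] -0.349
25 [  0.  -25.6 -27.6] -0.436
30 [  0.  -32.  -31.6] -0.524
35 [  0.  -38.8 -35.1] -0.611
40 [ -0.  -45.8 -37.9] -0.698
45 [  0.  -53.1 -40.1] -0.785
50 [  0.  -60.5 -41.7] -0.873
```

View pics/w7.png

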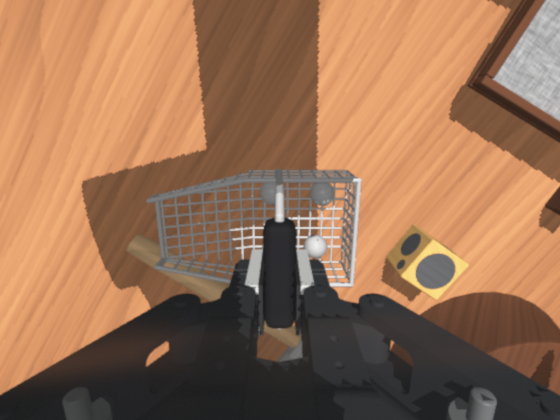

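The basket is held by its sleeve and the beads are visible inside: (322,193), (315,245), (270,190). I'll carry it smoothly to above the tray.

Request:
{"api": "carry_out", "payload": {
  "deltas": "2 7 0 0 0 0.01 1; 8 25 0 0 0 0.04 1; 18 53 0 0 0 0.09 1; 31 93 0 0 0 0.15 1; 45 135 0 0 0 0.22 1; 61 182 0 0 0 0.3 1; 75 224 0 0 0 0.37 1; 89 267 0 0 0 0.44 1; 101 303 0 0 0 0.5 1; 111 331 0 0 0 0.55 1; 117 349 0 0 0 0.58 1; 119 356 0 0 0 0.594 1"
}}

```text
time_s: 16.2
eef_pos: [0.7245, 0.0029, 0.1945]
eef_rot: [-0.001, 0.71, 0.705, -0.001]
wrist_force: [0.1, -0.3, -1.3]
opening: 0.152
grasp_force: 58.7
```

Request:
{"api": "carry_out", "payload": {
  "deltas": "0 0 0 0 0 0 1; 0 0 0 0 0 0 1; 0 0 0 0 0 0 1"
}}

```text
time_s: 16.58
eef_pos: [0.7244, 0.0003, 0.1964]
eef_rot: [-0.0, 0.71, 0.704, -0.0]
wrist_force: [0.2, 0.1, -0.6]
opening: 0.149
grasp_force: 58.7
```

```bash
python3 - <<'E'
from h import *
o=sensors.get_obs(); P0=np.array(o["eef_pos"]); R0m=rot(o["eef_rot"]); print(P0,o["time_s"],o["opening"],o["q"])
psi=np.pi-.008; s=np.array([np.cos(psi),np.sin(psi)]); u=np.array([np.cos(.092),np.sin(.092)])
R0=Rt(psi-np.pi/2); arm=np.r_[-s*.075,.060-.0145]
for th,lz in [(0,.12),(6,.11),(12,.10),(17,.09),(20,.075),(22,.062),(25,.056),(30,.055),(35,.055),(40,.055),(45,.055),(50,.056)]:
    lip=np.r_[np.array([.5747,-.005])+u*.075,lz]
    t=np.radians(th); Rm=Rt(psi-np.pi/2,-t); c=lip+Rm@R0.T@arm; print(th,end=" "); delta(c,Rm,P0,R0m)
E
```

```text
[7.24372564e-01 3.27442353e-04 1.96422341e-01] 16.575 0.14864849520185383 [-1.62851775e-01  5.35108321e-01  1.21323191e+00 -1.02780111e-04
  1.39334596e+00 -1.53902466e-01]
0 delta mm [ 1.   0.  30.9] rv [-0.     0.    -0.001] rows>= 0.5
6 delta mm [ 1.  -5.2 33.3] rv [-0.105  0.    -0.001] rows>= 0.6
12 delta mm [  1.  -11.1  36.3] rv [-0.21   0.    -0.001] rows>= 1.1
17 delta mm [  1.  -16.6  41. ] rv [-0.297  0.    -0.001] rows>= 1.6
20 delta mm [  0.9 -20.1  53. ] rv [-0.349  0.    -0.001] rows>= 1.9
22 delta mm [  0.9 -22.5  64.1] rv [-0.384  0.    -0.001] rows>= 2.1
25 delta mm [  0.9 -26.2  67.5] rv [-0.436  0.    -0.001] rows>= 2.3
30 delta mm [  0.9 -32.8  64.5] rv [-0.524  0.    -0.001] rows>= 2.8
35 delta mm [  0.9 -39.7  61.1] rv [-0.611  0.    -0.001] rows>= 3.3
40 delta mm [  0.9 -46.8  58.4] rv [-0.698  0.    -0.001] rows>= 3.7
45 delta mm [  0.9 -54.1  56.2] rv [-0.786  0.    -0.001] rows>= 4.2
50 delta mm [  0.9 -61.6  53.7] rv [-0.873  0.    -0.001] rows>= 4.7
```

I've now viewed 11 pictures, one over the allowed 10, so from here I'll check numerically only. First I'll tilt to about 20°, where the beads stay in.

Request:
{"api": "carry_out", "payload": {
  "deltas": "1 0 10 0 0 0 1; 1 -1 20 -0.03 0 0 1; 1 -3 30 -0.06 0 0 1; 1 -5 33 -0.105 0 0 1; 1 -8 35 -0.16 0 0 1; 1 -11 36 -0.21 0 0 1; 1 -14 38 -0.25 0 0 1; 1 -16.5 41 -0.297 0 0 1; 1 -16.5 41 -0.297 0 0 1"
}}

```text
time_s: 17.7
eef_pos: [0.7065, 0.0024, 0.154]
eef_rot: [0.104, 0.702, 0.697, 0.103]
wrist_force: [-0.2, 0.3, -2.2]
opening: 0.152
grasp_force: 58.7
```

```bash
python3 - <<'E'
from h import *
o=sensors.get_obs(); P=np.array(o["eef_pos"]); Rm=rot(o["eef_rot"]); print(P,"toolz",Rm[:,2].round(3),o["time_s"],o["q"],o["wrist_force"])
# lip estimate
psi=np.pi-.008; s=np.array([np.cos(psi),np.sin(psi)]); R0=Rt(psi-np.pi/2)
print("lip",P-Rm@R0.T@np.r_[-s*.075,.060-.0145])
arm=np.r_[-s*.075,.060-.0145]; u=np.array([np.cos(.092),np.sin(.092)])
for th,lz in [(19,.072),(22,.060),(26,.056),(30,.055),(34,.055),(38,.055),(42,.055),(46,.055),(50,.055)]:
    lip=np.r_[np.array([.5747,-.005])+u*.075,lz]
    t=np.radians(th); R2=Rt(psi-np.pi/2,-t); print(th,end=" "); delta(lip+R2@R0.T@arm,R2,P,Rm)
E
```

```text
[0.70650636 0.00239099 0.1539808 ] toolz [ 0.29  -0.002 -0.957] 17.7 [-0.18811009  0.35738262  1.58109358  0.06601106  0.91463534 -0.21242973] [-0.21085285  0.32960519 -2.18743681]
lip [0.64791757 0.00290654 0.08869422]
19 delta mm [-1.  -5.2 13.6] rv [-0.038 -0.    -0.   ] rows>= 0.2
22 delta mm [ -1.  -11.3  21.3] rv [-0.09 -0.   -0.  ] rows>= 0.5
26 delta mm [ -1.  -16.3  20.4] rv [-0.16 -0.   -0.  ] rows>= 0.9
30 delta mm [ -1.  -20.7  16.8] rv [-0.23 -0.   -0.  ] rows>= 1.2
34 delta mm [ -1.  -25.1  12.6] rv [-0.299 -0.    -0.   ] rows>= 1.6
38 delta mm [ -1.  -29.8   8.7] rv [-0.369 -0.    -0.   ] rows>= 2.0
42 delta mm [ -1.  -34.8   5.1] rv [-0.439 -0.    -0.   ] rows>= 2.4
46 delta mm [ -1.  -40.    1.9] rv [-0.509 -0.    -0.   ] rows>= 2.7
50 delta mm [ -1.  -45.4  -0.9] rv [-0.579 -0.    -0.001] rows>= 3.1
```

Request:
{"api": "carry_out", "payload": {
  "deltas": "-1 -3 7 -0.02 0 0 1; -1 -5 13.5 -0.038 0 0 1; -1 -8 18 -0.065 0 0 1; -1 -11.3 21 -0.09 0 0 1; -1 -14 21 -0.125 0 0 1; -1 -16.3 20.4 -0.16 0 0 1; -1 -17.4 19.5 -0.177 0 0 1; -1 -18.5 18.6 -0.195 0 0 1; -1 -19.6 17.7 -0.212 0 0 1; -1 -20.7 16.8 -0.23 0 0 1; -1 -21.8 15.8 -0.247 0 0 1; -1 -22.9 14.7 -0.265 0 0 1"
}}

```text
time_s: 19.2
eef_pos: [0.6906, 0.0014, 0.1348]
eef_rot: [0.197, 0.682, 0.677, 0.196]
wrist_force: [-0.5, -0.2, -1.8]
opening: 0.15
grasp_force: 58.8
```

```bash
python3 - <<'E'
from h import *
o=sensors.get_obs(); P=np.array(o["eef_pos"]); Rm=rot(o["eef_rot"]); print(P,o["time_s"],o["q"],o["wrist_force"])
psi=np.pi-.008; s=np.array([np.cos(psi),np.sin(psi)]); R0=Rt(psi-np.pi/2)
arm=np.r_[-s*.075,.060-.0145]; u=np.array([np.cos(.092),np.sin(.092)])
print("lip",P-Rm@R0.T@arm)
for th,lz in [(34,.055),(38,.055),(42,.055),(46,.055),(50,.055)]:
    lip=np.r_[np.array([.5747,-.005])+u*.075,lz]
    t=np.radians(th); R2=Rt(psi-np.pi/2,-t); print(th,end=" "); delta(lip+R2@R0.T@arm,R2,P,Rm)
E
```

```text
[0.69055718 0.00141057 0.13475046] 19.2 [-0.2230204   0.24502258  1.85645271  0.24007227  0.49936393 -0.39435773] [-0.53151508 -0.17303472 -1.7762458 ]
lip [0.6514452  0.00171338 0.05623033]
34 delta mm [ 0.2 -3.8 -2.3] rv [-0.03  0.    0.  ] rows>= 0.2
38 delta mm [ 0.2 -7.3 -7.3] rv [-0.1  0.   0. ] rows>= 0.5
42 delta mm [  0.2 -11.2 -12.1] rv [-0.17  0.    0.  ] rows>= 0.9
46 delta mm [  0.2 -15.3 -16.6] rv [-0.24  0.    0.  ] rows>= 1.3
50 delta mm [  0.2 -19.8 -20.7] rv [-0.309  0.     0.   ] rows>= 1.7
```

Request:
{"api": "carry_out", "payload": {
  "deltas": "0 -2 -1 -0.015 0 0 1; 0 -3.8 -2.3 -0.03 0 0 1; 0 -5 -4 -0.053 0 0 1; 0 -6 -5.6 -0.076 0 0 1; 0 -7.3 -7.3 -0.1 0 0 1; 0 -8.6 -9 -0.123 0 0 1; 0 -9.9 -10.5 -0.146 0 0 1; 0 -11.2 -12 -0.17 0 0 1; 0 -12.5 -13.5 -0.193 0 0 1; 0 -14 -15 -0.216 0 0 1; 0 -15.3 -16.6 -0.24 0 0 1; 0 -15.3 -16.6 -0.24 0 0 1"
}}

```text
time_s: 20.7
eef_pos: [0.668, 0.0015, 0.1399]
eef_rot: [0.277, 0.654, 0.648, 0.275]
wrist_force: [0.3, 0.0, -1.8]
opening: 0.147
grasp_force: 58.8
```

Request:
{"api": "carry_out", "payload": {
  "deltas": "0 0 0 0 0 0 1; 0 0 0 0 0 0 1; 0 0 0 0 0 0 1; 0 0 0 0 0 0 1; 0 0 0 0 0 0 1; 0 0 0 0 0 0 1; 0 0 0 0 0 0 1; 0 0 0 0 0 0 1"
}}

```text
time_s: 21.7
eef_pos: [0.6688, 0.0016, 0.1405]
eef_rot: [0.277, 0.654, 0.648, 0.275]
wrist_force: [0.8, -0.1, -1.4]
opening: 0.15
grasp_force: 58.8
```

```bash
python3 - <<'E'
from h import *
o=sensors.get_obs(); P=np.array(o["eef_pos"]); Rm=rot(o["eef_rot"]); print(P,o["time_s"],o["q"],o["wrist_force"],"tilt",np.degrees(np.arccos(-Rm[2,2])))
n0=cv2.imread("pics/s3.png"); im,K,E=cam("scene"); cv2.imwrite("pics/s4.png",im)
im,K,E=cam("wrist"); cv2.imwrite("pics/w8.png",im)
# tray interior polygon in scene view: round bead blobs against felt (local texture high-pass)
psi=np.pi-.008; s=np.array([np.cos(psi),np.sin(psi)]); R0=Rt(psi-np.pi/2);arm=np.r_[-s*.075,.060-.0145]
print("lip",P-Rm@R0.T@arm)
for n in ("scene",):
    im,K,E=cam(n); u=np.array([np.cos(.092),np.sin(.092)]);w=np.array([-u[1],u[0]]);F=np.array([.5747,-.005])
    src=np.float32([proj([*(F+u*a+w*b),.029],K,E) for a,b in((.008,.107),(.008,-.107),(.152,-.107),(.152,.107))])
    H=cv2.getPerspectiveTransform(src,np.float32([[0,143],[213,143],[213,0],[0,0]]))
    for nm,i in(("s3",n0),("now",im)):
        g=cv2.cvtColor(cv2.warpPerspective(i,H,(214,144)),cv2.COLOR_BGR2GRAY)
        b=cv2.resize(g,(22,15),interpolation=cv2.INTER_AREA); print(nm); print("\n".join(" ".join(f"{v:3d}" for v in r) for r in b))
E
```

```text
[0.6687808  0.00160933 0.1404738 ] 21.7 [-0.26344907  0.16109219  2.07179236  0.98366065  0.2198988  -1.15195049] [ 0.75695678 -0.12500604 -1.38455157] tilt 45.95134522558995
lip [0.64933937 0.00176661 0.05493284]
s3
123 130 129 133 136 136 137 139 144 140 140 147 147 144 151 155 148 152 161 156 130  69
176 216 219 215 213 221 217 218 219 223 218 218 215 218 221 214 214 222 217 219 173  70
176 217 217 213 218 219 221 221 217 217 218 220 219 218 216 213 219 220 220 220 173  71
176 218 219 217 220 218 217 219 221 213 221 219 218 217 219 217 219 218 217 220 176  71
179 216 216 213 217 220 216 219 220 220 217 217 218 217 215 212 217 220 215 218 175  71
171 219 214 213 220 224 215 216 218 219 212 217 216 218 214 214 220 223 213 216 176  72
183 219 218 217 220 218 213 216 216 220 210 213 221 220 218 219 219 217 213 217 179  73
167 218 220 218 216 215 216 217 216 214 218 212 214 218 221 218 216 216 216 216 177  65
176 216 217 220 222 218 218 218 218 217 219 211 216 217 216 219 222 217 219 219 165  54
170 220 216 217 214 221 222 222 221 220 218 215 216 220 217 217 213 222 220 221 168  55
184
[... 1060 characters left out ...]
 208 198 211 203 183 191 190 182 184 146 177 179 186 148 192 210 158 110 109  91  53
155 189 192 200 201 187 167 172 168 172 155 134 166 216 205 216 197 112 119 112  93  53
163 206 187 190 200 204 192 184 171 178 193 137 190 220 217 216 195 120 168 114  94  54
164 222 217 209 190 188 196 192 194 150 174 209 207 183 211 217 195 116 112 108  92  55
165 220 221 218 211 216 178 207 169 143 196 212 155 120 193 216 200 116 115 108  93  55
164 212 216 218 209 196 192 222 201 212 225 227 181 190 215 218 196 111 112 108  94  55
149 157 153 188 210 184 217 217 218 223 219 216 211 217 219 217 207 192 179 170 120  55
 50 122  44  91 176 149 182 182 166 168 166 170 167 152 159 156 158 147 147 151 119  55
```

Scene view is mostly blocked by the basket, so I'll lift, return upright and move aside, then check.

```bash
python3 - <<'E'
from h import *
o=sensors.get_obs(); P=np.array(o["eef_pos"]); Rm=rot(o["eef_rot"]); psi=np.pi-.008
delta(P+[0,0,.05],Rm)
for f in (.25,.5,.75,1): delta(P+[0.02*f,0,.05+.03*f],Rt(psi-np.pi/2,-.802*(1-f)))
A=P+[.02,0,.08]; print("from A"); delta([.4941,-.2949,.1969],Rt(-2.5562-np.pi/2),A,Rt(psi-np.pi/2)); print(A)
E
```

```text
delta mm [  0.   35.9 -34.8] rv [0. 0. 0.] rows>= 0.8
delta mm [  0.   44.8 -36.4] rv [ 0.201  0.    -0.   ] rows>= 1.1
delta mm [  0.1  53.7 -38. ] rv [ 0.401  0.    -0.   ] rows>= 2.1
delta mm [  0.1  62.5 -39.6] rv [ 0.602  0.    -0.   ] rows>= 3.2
delta mm [  0.2  71.4 -41.2] rv [ 0.802  0.    -0.   ] rows>= 4.3
from A
delta mm [-298.  -192.3   23.6] rv [ 0.     0.    -0.593] rows>= 5.7
[0.68877553 0.00159226 0.22047871]
```

Request:
{"api": "carry_out", "payload": {
  "deltas": "0 9 -9 0 0 0 1; 0 22 -22 0 0 0 1; 0 36 -35 0 0 0 1; 0 40 -35.5 0.1 0 0 1; 0 45 -36.4 0.2 0 0 1; 0 49 -37 0.3 0 0 1; 0 54 -38 0.4 0 0 1; 0 58 -39 0.5 0 0 1; 0 62.5 -39.6 0.6 0 0 1; 0 67 -40.5 0.7 0 0 1; 0 71.4 -41.2 0.8 0 0 1; 0 71.4 -41.2 0.8 0 0 1"
}}

```text
time_s: 23.35
eef_pos: [0.6901, 0.0013, 0.2199]
eef_rot: [0.001, 0.71, 0.704, 0.001]
wrist_force: [0.6, 0.3, -1.8]
opening: 0.145
grasp_force: 58.9
```

Request:
{"api": "carry_out", "payload": {
  "deltas": "-6 -4 0 0 0 -0.01 1; -20 -13 0 0 0 -0.04 1; -45 -29 0 0 0 -0.09 1; -77 -50 5 0 0 -0.15 1; -113 -73 10 0 0 -0.22 1; -152 -98 15 0 0 -0.3 1; -188 -121 20 0 0 -0.37 1; -223 -144 23 0 0 -0.44 1; -253 -163 23 0 0 -0.5 1; -277 -179 23 0 0 -0.55 1; -292 -188 23 0 0 -0.58 1; -298 -192 23 0 0 -0.593 1"
}}

```text
time_s: 24.85
eef_pos: [0.4931, -0.2955, 0.1971]
eef_rot: [0.001, 0.474, 0.881, 0.0]
wrist_force: [0.8, -0.8, -1.2]
opening: 0.153
grasp_force: 58.9
```

```bash
cat > chk.py <<'E'
from h import *
o=sensors.get_obs(); print(o["eef_pos"],o["eef_rot"],o["time_s"],o["wrist_force"],o["opening"])
u=np.array([np.cos(.092),np.sin(.092)]);w=np.array([-u[1],u[0]]);F=np.array([.5747,-.005])
for n in ("scene","top"):
    im,K,E=cam(n); cv2.imwrite(f"pics/{n}_chk.png",im)
    src=np.float32([proj([*(F+u*a+w*b),.029],K,E) for a,b in((0,.115),(0,-.115),(.16,-.115),(.16,.115))])
    H=cv2.getPerspectiveTransform(src,np.float32([[0,160],[230,160],[230,0],[0,0]]))*1.0
    H=np.diag([2,2,1.])@H
    g=cv2.cvtColor(cv2.warpPerspective(im,H,(460,320)),cv2.COLOR_BGR2GRAY)
    g=cv2.medianBlur(g,9); med=np.median(g[40:280,40:420])
    m=(np.abs(g.astype(int)-med)>18).astype(np.uint8)
    m[:26]=0;m[-22:]=0;m[:,:24]=0;m[:,-24:]=0
    k,l,st,ce=cv2.connectedComponentsWithStats(m)
    print(n,med,[(st[i][:5]//np.array([2,2,2,2,4])).tolist() for i in range(1,k) if st[i][4]>60])
E
python3 chk.py
```

```text
[ 0.49306502 -0.295505    0.1971259 ] [1.37942699e-03 4.73640534e-01 8.80717083e-01 4.03132745e-04] 24.85 [ 0.78311716 -0.7699932  -1.23890766] 0.1528416267065723
scene 215.0 [[12, 13, 206, 136, 2209], [12, 32, 1, 18, 17], [12, 52, 2, 21, 31], [12, 75, 15, 74, 186], [90, 77, 42, 32, 753], [88, 96, 4, 5, 16], [84, 106, 27, 24, 393], [122, 108, 27, 26, 415], [35, 147, 38, 2, 44]]
top 156.0 [[137, 13, 80, 136, 484], [12, 55, 1, 15, 15], [12, 77, 3, 56, 89], [104, 79, 10, 16, 112], [96, 86, 6, 6, 24], [122, 87, 11, 15, 128], [113, 92, 5, 5, 19], [99, 107, 10, 16, 130], [135, 110, 14, 17, 165], [91, 113, 5, 5, 21], [12, 141, 10, 8, 21]]
```

The top view shows four bead-sized blobs inside the tray, at tray-map (109,87), (127,95), (104,115) and (142,118). I'll set the basket down where it stood.

Request:
{"api": "carry_out", "payload": {
  "deltas": "0 0 20 0 0 0 1; 0 0 55 0 0 0 1; 0 0 90 0 0 0 1; 0 0 112 0 0 0 1; 0 0 123 0 0 0 1; 0 0 128 0 0 0 1; 0 0 129.5 0 0 0 1; 0 0 129.5 0 0 0 1; 0 0 129.5 0 0 0 1"
}}

```text
time_s: 26.08
eef_pos: [0.4951, -0.2954, 0.0683]
eef_rot: [0.002, 0.473, 0.881, 0.0]
wrist_force: [0.5, 0.3, -1.3]
opening: 0.151
grasp_force: 58.8
```

Request:
{"api": "carry_out", "payload": {
  "deltas": "0 0 0 0 0 0 0.6; 0 0 0 0 0 0 0.5; 0 0 0 0 0 0 0.5; 0 0 0 0 0 0 0.5; 0 0 -15 0 0 0 0.5; 0 0 -45 0 0 0 0.5; 0 0 -90 0 0 0 0.5; 0 0 -140 0 0 0 0.5; 0 0 -160 0 0 0 0.5; 0 0 -160 0 0 0 0.5"
}}

```text
time_s: 27.32
eef_pos: [0.4955, -0.2959, 0.2307]
eef_rot: [0.004, 0.473, 0.881, -0.0]
wrist_force: [0.1, -0.2, -0.2]
opening: 0.5
grasp_force: 0.0
```

```bash
python3 chk.py; python3 - <<'E'
from h import *
im,K,E=cam("wrist"); cv2.imwrite("pics/w9.png",im)
m=(im.max(2)<45).astype(np.uint8); m[260:]=0
k,l,st,ce=cv2.connectedComponentsWithStats(m); i=1+np.argmax(st[1:,4]); print("sleeve px",st[i]); x,y,w,h,_=st[i]
a=ray((x+w/2,y),K,E,.09);b=ray((x+w/2,y+h),K,E,.09); print(a,b,np.linalg.norm(a-b))
c=np.hstack([cv2.imread("pics/top_chk.png"),cv2.imread("pics/top.png")])
# bystanders: change between first and last top view, regions
a=cv2.imread("pics/top.png").astype(int);b=cv2.imread("pics/top_chk.png").astype(int)
for nm,x,y in [("mandrel",172,270),("pliers",226,240),("loupe",277,235),("dap",557,220),("ham",645,242),("purp",277,434)]:
    x,y=int(x*.7),int(y*.7); print(nm,np.abs(a-b)[y-14:y+14,x-14:x+14].mean().round(1))
E
```

```text
[ 0.49548111 -0.29591298  0.23073692] [ 3.55768810e-03  4.73131277e-01  8.80984724e-01 -2.33857033e-04] 27.325 [ 0.12270608 -0.21479839 -0.23884607] 0.4996689492821012
scene 214.0 [[12, 13, 206, 136, 2208], [12, 32, 1, 18, 17], [12, 52, 2, 21, 32], [12, 75, 15, 74, 184], [90, 77, 42, 31, 754], [88, 96, 4, 5, 16], [84, 106, 27, 24, 393], [122, 108, 28, 26, 416], [35, 147, 38, 2, 43]]
top 155.0 [[165, 13, 53, 136, 442], [12, 76, 2, 56, 84], [104, 79, 10, 16, 106], [96, 86, 6, 6, 31], [122, 87, 10, 15, 123], [113, 92, 5, 6, 21], [99, 107, 10, 16, 122], [135, 110, 13, 18, 159], [91, 113, 5, 5, 23], [12, 141, 10, 8, 20], [138, 147, 22, 1, 24]]
sleeve px [273 167  14  52 666]
[ 0.48017415 -0.27161336  0.09      ] [ 0.50716439 -0.31234075  0.09      ] 0.048858907089496466
mandrel 1.7
pliers 1.7
loupe 1.7
dap 1.5
ham 41.1
purp 1.8
```

```bash
python3 -c "
from bench import ctrl; print(ctrl.hand_in())"
```

```text
the job is handed in; nothing more can be done
None
```

The job is handed in at about 27 s: the tray is wedged level by my measurements, all four beads are in it, and the empty basket stands upright where it was. On the way, one missed grasp nudged the wedge about 12 mm before I regrasped it, I viewed 11 pictures against the limit of 10, and the hammer's place could not be confirmed in the last top view, though the arm never went near it.

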